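# Unstack the drying set and dock its carrier

## Task

Take the drying set on the dark carrier plate apart, one piece at a time from the top down: set the brass lid, knob up, in the middle of the black square mat, then the crucible, upright, in the middle of the round cork mat, then the aluminium block in the middle of the round blue pad. Last, slide the empty carrier plate under the yellow bar of the dock until it is fully home against the stop, its red knob left outside. Set everything down gently, without dropping it, and leave the two sample vials where they stand.

Things in the scene. Friction and masses are not known exactly. Their poses are not given: they have to be found in the camera images.
- lid: Brass crucible lid with a black knob, lying on the crucible. From below: spigot 28 mm across, 5 mm tall, hanging loosely inside the crucible; disc 37 mm across, 4 mm thick, resting on its rim; round knob 12 mm across, 16 mm tall (25 mm in all), 35 g. Origin: centre of the spigot's underside, z up through the knob. On a mat it stands on the spigot.
- crucible: White porcelain crucible, round, open at the top, 40 mm in diameter at the top, narrowing to 30 mm at the foot, 30 mm tall, about 35 g; at the start it stands on the middle of the aluminium block. Origin: centre of its underside; z up.
- block: Bare aluminium drying block, a solid round disc 60 mm in diameter and 16 mm tall, flat on top, about 120 g; at the start it lies on the carrier plate, its centre 20.5 mm from the carrier's origin towards the carrier's -y. Origin: centre of its underside; z up.
- carrier: Dark steel plate, 76 (x) by 112 (y) by 8 mm, flat on the worktop, 120 g. Its red square grip knob, 14 by 14 mm, sides parallel to the plate's, stands from 8 to 38 mm above the worktop, its centre 46 mm from the origin along the plate's +y (at the start roughly the robot's left). Origin: centre of the plate's underside, z up.
- black_mat: Square black rubber mat with fine grey lines, 62 by 62 mm, 3 mm thick, fixed to the worktop: the lid's place. Origin: centre of its underside.
- cork_mat: Round cork mat, 70 mm in diameter, 3 mm thick, fixed to the worktop: the crucible's place. Origin: centre of its underside.
- blue_pad: Round blue pad with a white ring printed on it, 88 mm in diameter, 3 mm thick, fixed to the worktop: the aluminium block's place. Origin: centre of its underside.
- dock: Carrier dock, fixed, floorless. Its frame is the carrier's frame when home; opens to its +y (roughly robot's left), carrier slides in to -y along the worktop. Aluminium rails, inner faces x = -42 and 42 mm, 14 mm tall, y -68 to 10, flared guides on to y = 26; stop face y = -56. Yellow bar over y -8 to 8, underside 14 mm, top 24 mm up (screws 27).
- red_vial: Bystander: capped glass sample vial with a red cap, 27 mm in diameter, 59 mm tall, standing behind the work. Origin: centre of its underside. To be left alone.
- blue_vial: Bystander: the same with a blue cap. To be left alone.
Not all that is in view belongs to the job. What is shaped like the block but pink or purple is not meant.

How it is judged:
On the way, in this order (a step that is already met when the one before it is completed fails the run):
1. the lid stands knob up on the black mat, released (horizontal distance between lid and black_mat below 0.012 m and height (world z) of lid below 0.008 m and angle between lid's own z axis and vertical below 0.12 rad and linear speed of lid below 0.03 m/s and contact force between the fingers and lid below 0.2 N), for 0.2 s.
2. the crucible stands on the cork mat, released (horizontal distance between crucible and cork_mat below 0.012 m and height (world z) of crucible below 0.008 m and angle between crucible's own z axis and vertical below 0.12 rad and linear speed of crucible below 0.03 m/s and contact force between the fingers and crucible below 0.2 N), for 0.2 s.
3. the block lies on the blue pad, released (horizontal distance between block and blue_pad below 0.012 m and height (world z) of block below 0.008 m and angle between block's own z axis and vertical below 0.12 rad and linear speed of block below 0.03 m/s and contact force between the fingers and block below 0.2 N), for 0.2 s.
At the end, for the whole second after the job is handed in: Lid (knob up), crucible and block each stand upright on the black mat, the cork mat and the blue pad in that order, each centred within 12 mm; the carrier lies flat in the dock, square within about 7 degrees and within 6 mm of the stop; all at rest (horizontal distance between lid and black_mat below 0.012 m and height (world z) of each of lid, crucible, block below 0.008 m and angle between each of lid, crucible, block's own z axis and vertical below 0.12 rad and linear speed of each of lid, crucible, block, carrier below 0.03 m/s and horizontal distance between crucible and cork_mat below 0.012 m and horizontal distance between block and blue_pad below 0.012 m and x of carrier in the frame of dock between -0.008 and 0.008 m and y of carrier in the frame of dock between -0.006 and 0.006 m and height (world z) of carrier below 0.005 m and angle between carrier's own z axis and vertical below 0.06 rad and angle between the y axis of carrier and the y axis of dock, either way round below 0.12 rad); the robot touches nothing.
It fails at once if a sample vial was shifted by more than 15 mm or tipped over (distance of any of red_vial, blue_vial from where it was at the start of the episode above 0.015 m or angle between any of red_vial, blue_vial's own z axis and vertical above 0.4 rad).
It fails at once if the lid was dropped (linear speed of lid above 0.65 m/s and contact force between the fingers and lid below 0.02 N).
It fails at once if the crucible was dropped (linear speed of crucible above 0.65 m/s and contact force between the fingers and crucible below 0.02 N).
It fails at once if the block was dropped (linear speed of block above 0.65 m/s and contact force between the fingers and block below 0.02 N).
It also fails if it takes over 131 s, if anything falls off the work surface, if the arm or the gripper's body presses on something with over 40 N, if the wrist force passes 120 N, or if a joint passes its speed limit or range.

## Robot

A 6-joint arm with a two-finger parallel gripper is mounted at the origin on a cart in front of the work surface, level with it; the furniture and walls round the work are solid. World frame = base frame: x ahead of the robot, y to its left, z up, the work surface at z = 0. Lengths are in m, angles in rad, forces in N, time in s.
With the tool pointing down it reaches from about 0.25 to 0.775 m from the base axis. Payload 4 kg.
Tool frame: the origin (TCP) lies at the centre of the arm's flange, where the gripper is bolted on; the fingertips stand 199 mm ahead of it and the grasp point (between the pads) lies 180 mm ahead of it (robot.tcp_to_tips is the distance from the TCP to the fingertips, in m); z points along the fingers, y is the line along which they close (so a half turn about z gives the same grasp; the last joint's range is limited). The gripper opens to 94 mm and grips with 3 to 60 N. Pads are 16 mm wide; open, the fingers measure 119 mm over their backs; the gripper's body (75 mm by 177 mm) begins 78 mm behind the grasp point.
Start: joints at [-1.425, 0.087, 1.371, -0, 1.684, -0.103], TCP at [0.135, -0.533, 0.405] pointing down, gripper open.
Joint ranges: [-3.1, 3.1], [-0.76, 2.03], [0.27, 2.55], [-1.08, 4.22], [0.17, 2.65], [-2.57, 2.57]. Speed limits (rad/s): [2.79, 2.79, 3.14, 3.14, 3.14, 3.14].

## Interface

Orientations are given as [roll, pitch, yaw] about the fixed x, y, z axes, in that order (R = Rz(yaw) Ry(pitch) Rx(roll)).
In Python, from bench import telemetry, snapshot, ticket, robot gives the robot as it stands.
- The arm moves only by the tool apply_moves, never from a script. Its argument "moves" is a list that holds one entry, the list of rows, each a list of 5 numbers: the shift along the tool's x, y, z in units of 50 mm (1.0 is 50 mm), then the turn about the tool's z in units of 10 degrees (1.0 is 10 degrees), then the closure, from 0 (fully open) to 1 (shut). A call has 1 to 10 rows; each row is the pose to reach, as a shift and turn from the pose commanded when the call began, along the tool's axes at that moment; what a row does not reach only later rows make up. A row lasts 1/8 s, in which the tool goes at most 62.5 mm and 10.7 degrees, less where a joint would pass 70% of its speed; a pose out of reach is approached as far as the arm can. A call with a gripper value outside its range is refused whole. The fingers move at their own pace and stop on an object; the grip force is fixed at half the most. Time passes only in rows, so rows that repeat a pose let the fingers close. It gives the time, the measured TCP pose, the force, the opening and the grip force at its end, in the units of the state.
- telemetry.get_obs(): the state, without advancing time (a new reading comes with each control period).
- snapshot(name): name is "scene" or "side" or "wrist"; returns a dict with "image" (480x640x3 uint8, red, green, blue), "fovy" (degrees; the focal length in pixels is half the picture's height over the tangent of half this angle, whatever the lens; pixels are square), "cx", "cy" (the principal point, pixels), "R" (3x3) and "t" (3): a world point X has camera coordinates R X + t. Camera axes: x right, y down, z forward; pixel columns grow to the right and rows downward; lengths in m; the calibration is good to about 2 mm. A picture is of the moment at which its call begins. There is no depth.
- ticket.close_job(): hands the job in; it is judged then, once.
The state is a dict: "time": time; "joint_positions": joint angles; "qvel": joint speeds; "joint_torque": joint torques, N m; "tool_pos": TCP position; "ee_rot": TCP orientation; "wrist_force": force on the tool from outside, world axes, zero at the start; "wrist_torque": the same for the moment, N m; "width": finger opening in m; "finger_force": force on a finger pad.
Only numpy, scipy, OpenCV 4.12 (cv2) and the standard library are available. Lean on these libraries where they do the work, as an engineer would, in place of code of your own. Each camera call takes 0.05 s, during which the arm holds its last target. There are 200 camera calls.

## Working session

There is one attempt and no reset: what is moved stays moved. The work goes in short steps, Python scripts to look and compute and a tool call to move; the robot and the scene stay as the last step left them, time stands still between calls to the robot, and variables do not carry over. Pictures are saved under pics/ and viewed, at most 14 in all, crops included, and the job is handed in when it is done.

Besides the shell and the picture viewer there is one more tool, called by a JSON object that holds its "api" and its "payload", one argument or row to a line. apply_moves: Moves the arm, as the interface text tells. Its arguments: {"type":"object","properties":{"moves":{"type":"array","items":{"type":"array","items":{"type":"array","items":{"type":"number"}}}}},"required":["moves"]}

```bash
ls; mkdir -p pics; cat > h.py <<'E'
import numpy as np, cv2
from bench import telemetry, snapshot, ticket, robot
def snap(n,f):
    s=snapshot(n); cv2.imwrite('pics/'+f,cv2.cvtColor(s['image'],cv2.COLOR_RGB2BGR))
    np.savez('pics/'+f+'.npz',**{k:np.array(v) for k,v in s.items()}); return s
def load(f): return np.load('pics/'+f+'.npz')
def ray(s,u,v,z):
    f=240/np.tan(np.radians(s['fovy'])/2)
    d=s['R'].T@np.array([(u-s['cx'])/f,(v-s['cy'])/f,1]); c=-s['R'].T@s['t']
    return c+d*(z-c[2])/d[2]
def proj(s,X):
    f=240/np.tan(np.radians(s['fovy'])/2); p=s['R']@np.array(X)+s['t']
    return p[:2]/p[2]*f+[s['cx'],s['cy']]
E
python3 - <<'E'
from h import *
for n in('scene','side','wrist'):
    s=snap(n,n+'0.png'); print(n,s['fovy'],s['cx'],s['cy'],-s['R'].T@s['t'],s['R'].tolist())
print(telemetry.get_obs())
E
```

```text
pics
scene 43.34965787384779 317.4948237288527 239.30595143338618 [-0.42836461  0.48089077  0.70111243] [[-0.4353023826385477, -0.9002689146621623, -0.0052646901347866695], [-0.44723906399240354, 0.2213189926517555, -0.8665997479406574], [0.7813379904422937, -0.3748783599844411, -0.498976111559435]]
side 46.76576068778708 324.2382642774697 237.23701431703765 [ 0.36475611 -1.18478555  0.74870969] [[0.9930890828336565, -0.11730666051078353, 0.003636063312787936], [-0.052941743547854234, -0.47541159040668624, -0.8781691132675402], [0.1047437126834831, 0.8719076597362776, -0.47833647942268326]]
wrist 68.18127367016308 323.0223479459037 242.54757212732451 [ 0.21858259 -0.51295737  0.38375149] [[0.24658065604823295, -0.9691204683580537, -0.0018702599525460225], [-0.9278489848028111, -0.23663595910608395, 0.28827015845962467], [-0.27981108173769015, -0.0693465259938151, -0.9575472927586255]]
{'time': 0.15, 'joint_positions': array([-1.42511477e+00,  8.77956772e-02,  1.37184984e+00, -8.65378053e-06,
        1.68357019e+00, -1.03092224e-01]), 'qvel': array([-0.0013235 , -0.00267228, -0.00449067,  0.00013159, -0.00213632,
        0.00089855]), 'joint_torque': array([ 2.64117698e-03, -3.40644121e+01, -3.02791965e+01,  7.20852823e-02,
        3.05380393e-02, -1.15044827e-04]), 'tool_pos': array([ 0.13540678, -0.53299887,  0.40379611]), 'ee_rot': array([-3.13997734e+00, -1.58472671e-04,  2.48772690e-01]), 'wrist_force': array([-0.46572542, -0.38726271,  0.26726099]), 'wrist_torque': array([-0.0652765 , -0.00972069, -0.02233915]), 'finger_force': 0.0, 'width': 0.09374971089667782}
```

View pics/scene0.png

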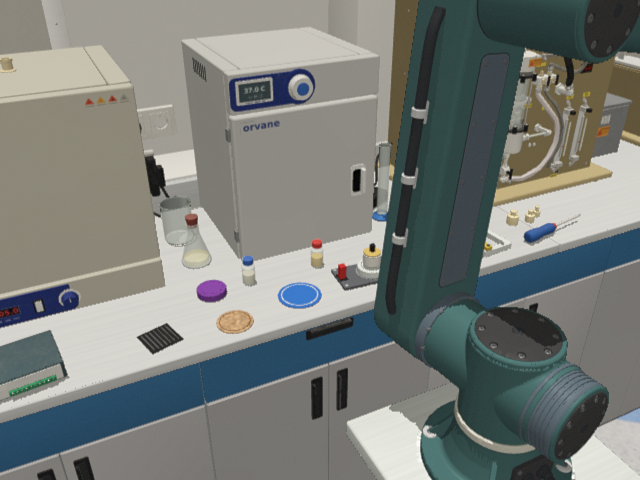

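View pics/side0.png

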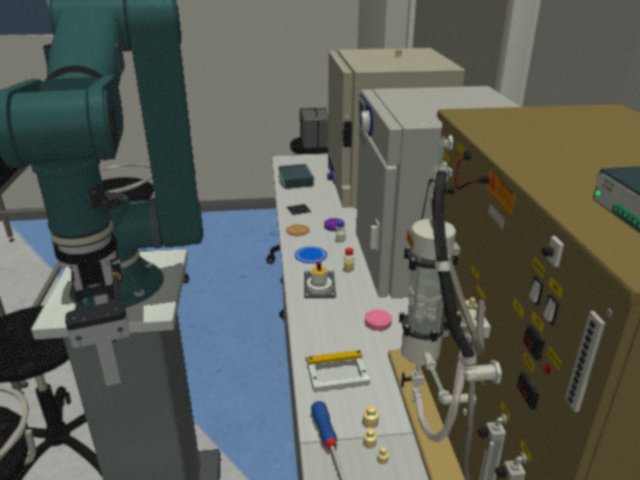

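Scene: black mat (160,338), cork mat (235,321), blue pad (300,295), purple decoy (212,290), vials (248,272) and (317,254), set on its carrier (370,265). Side: dock bar (335,356), pink decoy (378,319), carrier (320,284).

```bash
python3 - <<'E'
from h import *
a=load('scene0.png'); b=load('side0.png')
for n,u,v,z in(('black',160,338,.003),('cork',235,321,.003),('blue',300,295,.003),('knobtop',373,246,.075),('bvial',248,258,.059),('rvial',317,243,.059)):
    print(n,ray(a,u,v,z).round(3))
for n,u,v,z in(('black',299,209,.003),('cork',297,230,.003),('blue',311,255,.003),('knobtop',319,266,.075),('rvial',349,250,.059),('bvial',341,229,.059),('barL',307,357,.024),('barR',361,354,.024)):
    print(n,ray(b,u,v,z).round(3))
im=cv2.cvtColor(b['image'],cv2.COLOR_RGB2BGR)[240:400,270:400]
i2=cv2.cvtColor(a['image'],cv2.COLOR_RGB2BGR)[225:355,120:420]
cv2.imwrite('pics/c1.png',cv2.resize(im,None,fx=3.7,fy=3.7,interpolation=cv2.INTER_CUBIC))
E
```

```text
black [0.469 0.367 0.003]
cork [0.457 0.229 0.003]
blue [0.48  0.085 0.003]
knobtop [ 0.477 -0.079  0.075]
bvial [0.571 0.158 0.059]
rvial [0.564 0.006 0.059]
black [0.472 0.365 0.003]
cork [0.455 0.226 0.003]
blue [0.482 0.081 0.003]
knobtop [ 0.484 -0.094  0.075]
rvial [ 0.569 -0.     0.059]
bvial [0.566 0.113 0.059]
barL [ 0.433 -0.346  0.024]
barR [ 0.539 -0.349  0.024]
```

View pics/c1.png

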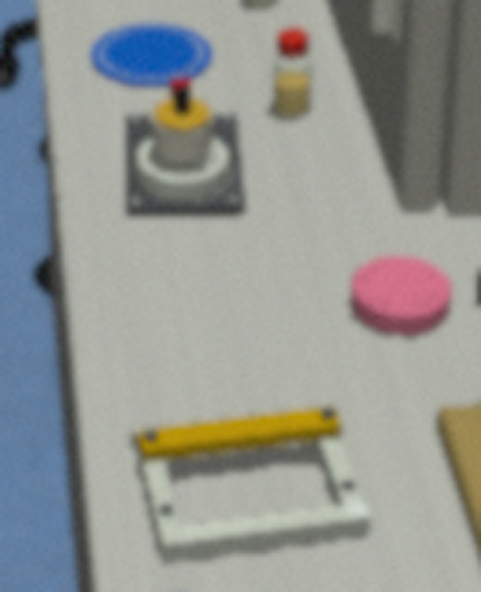

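Crop confirms the bare block (white-grey) lies on the carrier under the crucible. The pink disc at side (378,319) and the purple one at scene (212,290) are decoys. Moving above the set, yaw to 90°.

{"api": "apply_moves", "payload": {
  "moves": [
    [[0.9,-0.7,0,-0.8,0],[1.8,-1.4,0,-1.6,0],[2.7,-2.1,0,-2.4,0],[3.6,-2.8,0,-3.2,0],[4.5,-3.5,0,-4.0,0],[5.4,-4.2,0,-4.8,0],[6.3,-4.9,0,-5.6,0],[7.2,-5.6,0,-6.4,0],[8.1,-6.3,0,-7.2,0],[8.9,-6.95,0,-7.58,0]]
  ]
}}

```text
time: 1.4
tool_pos: [0.482, -0.0848, 0.4044]
ee_rot: [-3.141, 0.0, 1.575]
wrist_force: [-0.1, -0.4, 0.1]
width: 0.0939
finger_force: 0.0
```

{"api": "apply_moves", "payload": {
  "moves": [
    [[0,0,0,0,0],[0,0,0,0,0],[0,0,0,0,0]]
  ]
}}

```text
time: 1.78
tool_pos: [0.4806, -0.0877, 0.4046]
ee_rot: [-3.141, 0.0, 1.57]
wrist_force: [-0.8, 0.2, -0.5]
width: 0.0938
finger_force: 0.0
```

```bash
python3 - <<'E'
from h import *
s=snap('wrist','w1.png'); o=telemetry.get_obs(); print(o['tool_pos'],o['ee_rot'],o['time'])
E
```

```text
[ 0.48059367 -0.08780336  0.40471197] [-3.14157556e+00  3.72068486e-04  1.56935994e+00] 1.825
```

View pics/w1.png

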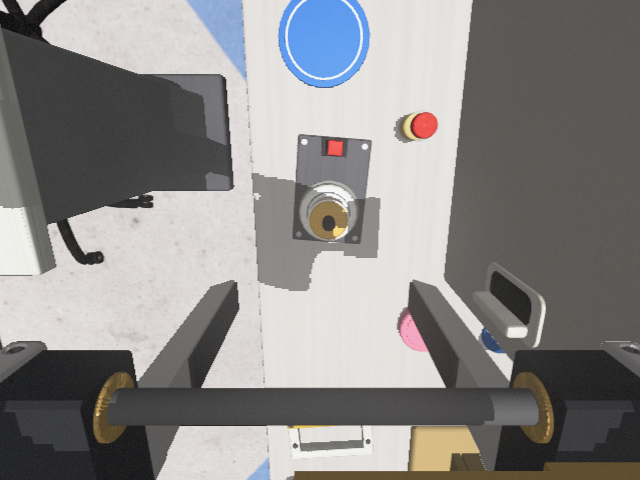

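Wrist view: lid knob top about (328,224), lid disc centre (328,220), red knob top (336,148), plate corners (298,134),(371,141),(361,243),(293,239), blue pad ring centre (324,38), red vial cap (424,125).

```bash
cat > k.py <<'E'
from h import *
s=load('w1.png')
print('knob',ray(s,328,223,.074),'disc',ray(s,328,219,.058))
p=[ray(s,u,v,.008)[:2] for u,v in((298,134),(371,141),(361,243),(293,239))]
print('plate',np.mean(p,0),[np.linalg.norm(p[i]-p[i-1]).round(4) for i in range(4)])
d=(p[0]+p[1]-p[2]-p[3])/2; print('yaw of plate +y vs world y',np.degrees(np.arctan2(-d[0],d[1])))
print('red',ray(s,336,148,.038),'blue',ray(s,324,38,.003),'vial',ray(s,424,125,.059))
E
python3 k.py
```

```text
knob [ 0.48633294 -0.07944212  0.074     ] disc [ 0.48653613 -0.07944107  0.058     ]
plate [ 0.48994791 -0.06094814] [np.float64(0.1113), np.float64(0.0747), np.float64(0.1091), np.float64(0.0755)]
yaw of plate +y vs world y -3.8571544031004508
red [ 0.49414545 -0.01533973  0.038     ] blue [0.48287407 0.08539199 0.003     ] vial [0.56996339 0.00466262 0.059     ]
```

{"api": "apply_moves", "payload": {
  "moves": [
    [[0.17,0.12,0.7,0,0.4],[0.17,0.12,1.5,0,0.6],[0.17,0.12,2.2,0,0.6],[0.17,0.12,2.6,0,0.6],[0.17,0.12,2.89,0,0.6],[0.17,0.12,2.89,0,0.6],[0.17,0.12,2.89,0,1],[0.17,0.12,2.89,0,1],[0.17,0.12,2.89,0,1],[0.17,0.12,2.89,0,1]]
  ]
}}

```text
time: 3.08
tool_pos: [0.4874, -0.0782, 0.2609]
ee_rot: [3.14, 0.0, 1.572]
wrist_force: [0.1, -0.2, 1.1]
width: 0.0103
finger_force: 30.0
```

{"api": "apply_moves", "payload": {
  "moves": [
    [[0,0,0,0,1],[0,0,0,0,1],[0,0,0,0,1],[0,0,0,0,1]]
  ]
}}

```text
time: 3.58
tool_pos: [0.4874, -0.0783, 0.2606]
ee_rot: [3.14, 0.0, 1.572]
wrist_force: [0.0, 0.2, 3.9]
width: 0.0105
finger_force: 30.0
```

{"api": "apply_moves", "payload": {
  "moves": [
    [[0,0,-0.1,0,1],[0,0,-0.4,0,1],[0,0,-1,0,1],[0,0,-1.6,0,1],[0,0,-2,0,1],[0.6,0,-2,0,1],[1.3,0,-2,0,1],[2.1,-0.1,-2,0,1],[2.9,-0.1,-2,0,1],[3.7,-0.1,-2,0,1]]
  ]
}}

```text
time: 4.82
tool_pos: [0.4816, 0.108, 0.3609]
ee_rot: [3.141, 0.0, 1.572]
wrist_force: [0.5, 0.5, -0.7]
width: 0.0104
finger_force: 30.0
```

{"api": "apply_moves", "payload": {
  "moves": [
    [[0.8,0,0,0,1],[1.6,-0.1,0,0,1],[2.4,-0.1,0,0,1],[3.2,-0.1,0,0,1],[3.9,-0.2,0,0,1],[4.5,-0.24,0,0,1],[4.9,-0.24,0,0,1],[5.18,-0.24,0,0,1],[5.18,-0.24,0,0,1],[5.18,-0.24,0,0,1]]
  ]
}}

```text
time: 6.08
tool_pos: [0.4699, 0.3651, 0.3601]
ee_rot: [-3.141, 0.001, 1.571]
wrist_force: [-0.2, -0.1, -0.6]
width: 0.0104
finger_force: 30.0
```

```bash
python3 - <<'E'
from h import *
s=snap('wrist','w2.png'); o=telemetry.get_obs(); print(o['tool_pos'],o['ee_rot'],o['time'],o['width'])
E
```

```text
[0.4699629  0.36502729 0.3601868 ] [3.14159133e+00 5.67513673e-04 1.57071818e+00] 6.125 0.010303640495366449
```

View pics/w2.png

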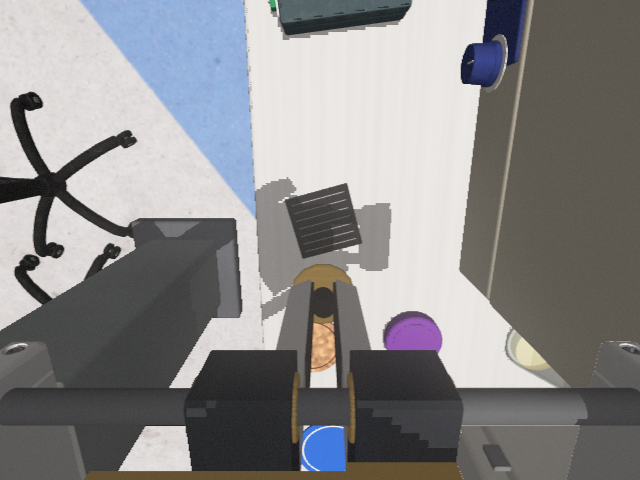

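Lid held level, knob between the pads (323,300); mat corners (286,200),(346,184),(361,242),(303,258), centre (324,221).

```bash
python3 - <<'E'
from h import *
s=load('w2.png'); p=[ray(s,u,v,.003)[:2] for u,v in((286,200),(346,184),(361,242),(303,258))]
print(np.mean(p,0),[np.linalg.norm(p[i]-p[i-1]).round(4) for i in range(4)])
print('knobtop',ray(s,323,300,.174),proj(s,[.4699,.3650,.174]))
print('cork',ray(load('scene0.png'),235,321,.003))
E
```

```text
[0.47219281 0.36810097] [np.float64(0.0608), np.float64(0.0592), np.float64(0.0595), np.float64(0.0602)]
knobtop [0.47132754 0.36761724 0.174     ] [320.23542529 304.60947554]
cork [0.4566749  0.22914825 0.003     ]
```

{"api": "apply_moves", "payload": {
  "moves": [
    [[0.04,0.03,0.6,0,1],[0.04,0.03,1.3,0,1],[0.04,0.03,2.0,0,1],[0.04,0.03,2.5,0,1],[0.04,0.03,2.7,0,1],[0.04,0.03,2.8,0,1],[0.04,0.03,2.86,0,1],[0.04,0.03,2.88,0,1],[0.04,0.03,2.88,0,1],[0.04,0.03,2.88,0,1]]
  ]
}}

```text
time: 7.38
tool_pos: [0.4713, 0.3679, 0.2166]
ee_rot: [3.141, -0.0, 1.572]
wrist_force: [-0.4, 0.4, -0.5]
width: 0.0104
finger_force: 30.0
```

{"api": "apply_moves", "payload": {
  "moves": [
    [[0,0,0.02,0,1],[0,0,0.03,0,1],[0,0,0.04,0,1],[0,0,0.05,0,1],[0,0,0.05,0,1]]
  ]
}}

```text
time: 8.0
tool_pos: [0.4712, 0.3679, 0.215]
ee_rot: [3.141, -0.0, 1.572]
wrist_force: [-3.2, -1.0, 6.7]
width: 0.0106
finger_force: 30.0
```

{"api": "apply_moves", "payload": {
  "moves": [
    [[0,0,0,0,0.8],[0,0,0,0,0.7],[0,0,0,0,0.6],[0,0,0,0,0.5],[0,0,-0.3,0,0.5],[0,0,-1,0,0.5],[0,0,-2,0,0.3],[0,0,-3,0,0],[0,0,-3,0,0],[0,0,-3,0,0]]
  ]
}}

```text
time: 9.25
tool_pos: [0.471, 0.3677, 0.364]
ee_rot: [3.141, -0.0, 1.572]
wrist_force: [0.3, 0.2, -1.8]
width: 0.0834
finger_force: 0.0
```

```bash
python3 - <<'E'
from h import *
s=snap('wrist','w3.png'); o=telemetry.get_obs(); print(o['tool_pos'],o['ee_rot'],o['time'],o['width'])
E
```

```text
[0.47095933 0.3675974  0.36253248] [-3.13986240e+00  1.22810634e-03  1.57172149e+00] 9.3 0.08768918510410773
```

View pics/w3.png

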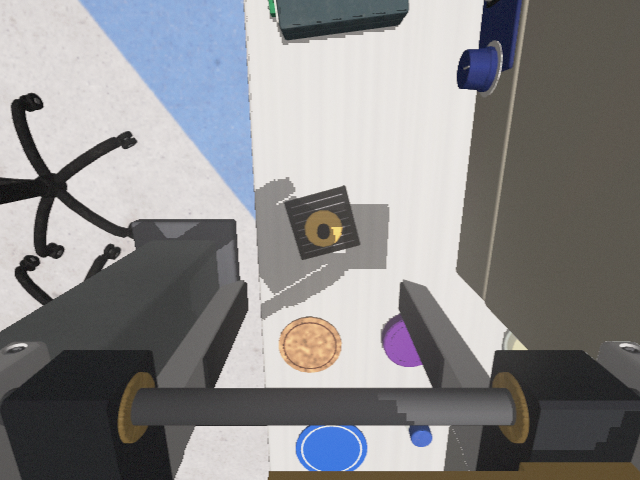

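Lid upright on the mat: disc centre (323,229), mat corners (285,202),(346,186),(359,243),(302,260); cork centre (310,344).

```bash
python3 - <<'E'
from h import *
s=load('w3.png'); p=[ray(s,u,v,.003)[:2] for u,v in((285,202),(346,186),(359,243),(302,260))]
print('mat',np.mean(p,0),'lid',ray(s,323,229,.012),'cork',ray(s,310,344,.003))
E
```

```text
mat [0.47246063 0.36829662] lid [0.47248903 0.36501716 0.012     ] cork [0.45837465 0.23218587 0.003     ]
```

{"api": "apply_moves", "payload": {
  "moves": [
    [[-0.6,0,0,0,0],[-1.4,0,0,0,0],[-2.3,0.1,0,0,0],[-3.3,0.1,0,0,0],[-4.3,0.1,0,0,0],[-5.3,0.2,0,0,0],[-6.3,0.2,0,0,0],[-7.3,0.3,0,0,0],[-8.2,0.32,0,0,0],[-8.7,0.32,0,0,0]]
  ]
}}

```text
time: 10.55
tool_pos: [0.4871, -0.0692, 0.3613]
ee_rot: [-3.137, -0.001, 1.569]
wrist_force: [-0.2, -0.1, -0.0]
width: 0.0938
finger_force: 0.0
```

{"api": "apply_moves", "payload": {
  "moves": [
    [[-0.23,0,0,0,0],[-0.23,0,0,0,0],[-0.23,0,0,0,0]]
  ]
}}

```text
time: 10.92
tool_pos: [0.4876, -0.0778, 0.3632]
ee_rot: [-3.141, -0.001, 1.573]
wrist_force: [0.9, 0.2, -0.4]
width: 0.0943
finger_force: 0.0
```

```bash
python3 - <<'E'
from h import *
s=snap('wrist','w4.png'); o=telemetry.get_obs(); print(o['tool_pos'],o['ee_rot'],o['time'],o['width'])
im=cv2.cvtColor(s['image'],cv2.COLOR_RGB2BGR)[100:300,240:440]
cv2.imwrite('pics/w4c.png',cv2.resize(im,None,fx=3,fy=3,interpolation=cv2.INTER_CUBIC))
E
```

```text
[ 0.48766493 -0.07772112  0.36342724] [-3.14115970e+00 -4.23690974e-04  1.57325189e+00] 10.975 0.09385192422353758
```

View pics/w4c.png

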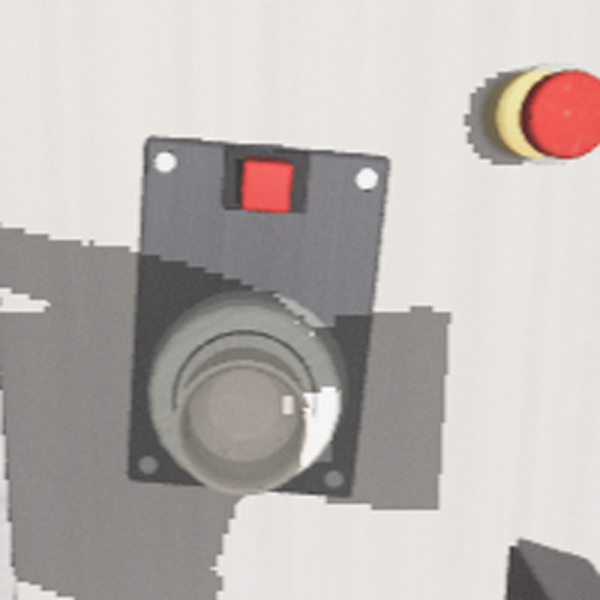

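Crop: crucible rim centre (242,427), block top centre (246,388), plate corners (147,136),(388,157),(351,497),(130,479), red knob (268,185).

```bash
python3 - <<'E'
from h import *
s=load('w4.png'); F=lambda u,v,z:ray(s,240+u/3,100+v/3,z)[:2]
p=[F(u,v,.008) for u,v in((147,136),(388,157),(351,497),(130,479))]
d=(p[0]+p[1]-p[2]-p[3])/2
r=F(242,427,.054);b=F(246,388,.024);k=F(268,185,.038)
print('rim',r,'block',b,'red',k,'plate',np.mean(p,0),'yaw',np.degrees(np.arctan2(-d[0],d[1])),np.degrees(np.arctan2(-(k-b)[0],(k-b)[1])),np.linalg.norm(k-b))
E
```

```text
rim [ 0.48672064 -0.08094555] block [ 0.48772827 -0.07730831] red [ 0.49385253 -0.01485613] plate [ 0.49008592 -0.06073609] yaw -4.248807021450929 -5.600702438915083 0.06275173856794683
```

{"api": "apply_moves", "payload": {
  "moves": [
    [[-0.04,-0.01,0.5,0,0],[-0.04,-0.01,1.2,0,0],[-0.04,-0.01,1.9,0,0],[-0.04,-0.01,2.4,0,0],[-0.04,-0.01,2.6,0,0.2],[-0.04,-0.01,2.6,0,0.4],[-0.04,-0.01,2.6,0,0.48],[-0.04,-0.01,2.6,0,0.55],[-0.04,-0.01,2.6,0,0.65],[-0.04,-0.01,2.6,0,0.8]]
  ]
}}

```text
time: 12.22
tool_pos: [0.4872, -0.0808, 0.2341]
ee_rot: [3.141, 0.0, 1.572]
wrist_force: [-0.5, 0.3, 2.0]
width: 0.0387
finger_force: 30.0
```

{"api": "apply_moves", "payload": {
  "moves": [
    [[0,0,0,0,1],[0,0,0,0,1],[0,0,0,0,1],[0,0,-0.05,0,1],[0,0,-0.2,0,1],[0,0,-0.6,0,1],[0,0,-1.2,0,1],[0,0,-1.8,0,1],[0,0,-2,0,1],[0,0,-2,0,1]]
  ]
}}

```text
time: 13.48
tool_pos: [0.4872, -0.0807, 0.3339]
ee_rot: [3.141, 0.0, 1.572]
wrist_force: [-0.6, 0.8, -1.3]
width: 0.039
finger_force: 30.0
```

{"api": "apply_moves", "payload": {
  "moves": [
    [[0.4,0,0,0,1],[1.1,-0.1,0,0,1],[1.9,-0.2,0,0,1],[2.8,-0.3,0,0,1],[3.7,-0.4,0,0,1],[4.6,-0.5,0,0,1],[5.3,-0.59,0,0,1],[5.8,-0.59,0,0,1],[6.1,-0.59,0,0,1],[6.21,-0.59,0,0,1]]
  ]
}}

```text
time: 14.72
tool_pos: [0.4572, 0.2302, 0.3325]
ee_rot: [-3.14, 0.001, 1.572]
wrist_force: [0.0, 0.0, -0.8]
width: 0.0389
finger_force: 30.0
```

{"api": "apply_moves", "payload": {
  "moves": [
    [[0,0,0,0,1],[0,0,0,0,1],[0,0,0,0,1]]
  ]
}}

```text
time: 15.1
tool_pos: [0.4575, 0.2291, 0.3337]
ee_rot: [3.141, 0.0, 1.571]
wrist_force: [-0.1, -0.2, 0.3]
width: 0.0389
finger_force: 30.0
```

```bash
python3 - <<'E'
from h import *
s=snap('wrist','w5.png'); o=telemetry.get_obs(); print(o['tool_pos'],o['ee_rot'],o['time'],o['width'])
E
```

```text
[0.45747494 0.22924277 0.33377409] [3.14130717e+00 1.11322829e-04 1.57079161e+00] 15.15 0.03878681504678678
```

View pics/w5.png

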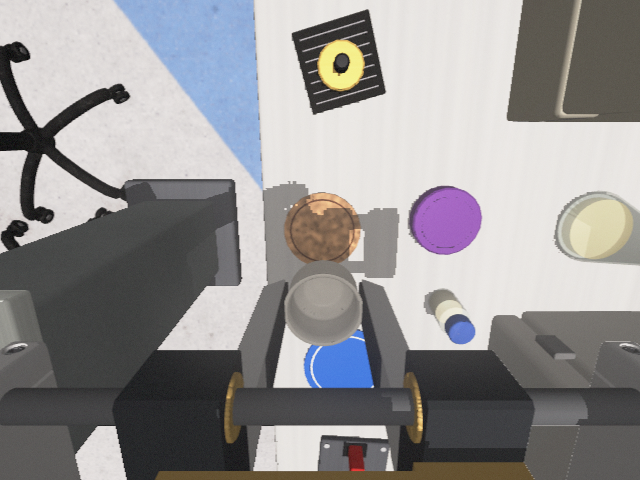

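Cork centre (322,229), crucible held upright at (323,303).

```bash
python3 - <<'E'
from h import *
s=load('w5.png'); print('cork',ray(s,322,229,.003),'rim',ray(s,323,309,.154),'lid',ray(s,341,64,.012),'bv',ray(s,460,329,.059),'pur',ray(s,445,219,.016))
E
```

```text
cork [0.45796866 0.23188913 0.003     ] rim [0.45892263 0.22993323 0.154     ] lid [0.47274198 0.36573044 0.012     ] bv [0.56986029 0.16286035 0.059     ] pur [0.56378008 0.24417795 0.016     ]
```

Shift +2 mm in y, descend (120 mm to touch).

{"api": "apply_moves", "payload": {
  "moves": [
    [[0.04,0,0.5,0,1],[0.04,0,1.1,0,1],[0.04,0,1.7,0,1],[0.04,0,2.1,0,1],[0.04,0,2.3,0,1],[0.04,0,2.36,0,1],[0.04,0,2.39,0,1],[0.04,0,2.41,0,1],[0.04,0,2.42,0,1],[0.04,0,2.42,0,1]]
  ]
}}

```text
time: 16.4
tool_pos: [0.4575, 0.2319, 0.2131]
ee_rot: [3.141, -0.0, 1.572]
wrist_force: [0.8, 0.1, 0.4]
width: 0.0386
finger_force: 30.0
```

{"api": "apply_moves", "payload": {
  "moves": [
    [[0,0,0.02,0,1],[0,0,0.03,0,1],[0,0,0.03,0,1]]
  ]
}}

```text
time: 16.77
tool_pos: [0.4576, 0.2319, 0.2131]
ee_rot: [3.14, -0.0, 1.572]
wrist_force: [-3.0, -1.0, 8.3]
width: 0.0386
finger_force: 30.0
```

{"api": "apply_moves", "payload": {
  "moves": [
    [[0,0,0,0,0.5],[0,0,0,0,0.4],[0,0,0,0,0.2],[0,0,0,0,0.1],[0,0,0,0,0],[0,0,-0.3,0,0],[0,0,-1,0,0],[0,0,-1.8,0,0],[0,0,-2.4,0,0],[0,0,-2.4,0,0]]
  ]
}}

```text
time: 18.02
tool_pos: [0.458, 0.232, 0.3352]
ee_rot: [3.134, -0.003, 1.572]
wrist_force: [-0.4, -0.0, 0.3]
width: 0.0935
finger_force: 0.0
```

```bash
python3 - <<'E'
from h import *
s=snap('wrist','w6.png'); o=telemetry.get_obs(); print(o['tool_pos'],o['ee_rot'],o['time'],o['width'])
im=cv2.cvtColor(s['image'],cv2.COLOR_RGB2BGR)[150:330,220:420]
cv2.imwrite('pics/w6c.png',cv2.resize(im,None,fx=2,fy=2,interpolation=cv2.INTER_CUBIC))
E
```

```text
[0.45750614 0.2318448  0.3327036 ] [ 3.13830311e+00 -1.11329775e-03  1.57175518e+00] 18.075 0.0939242177228872
```

View pics/w6c.png

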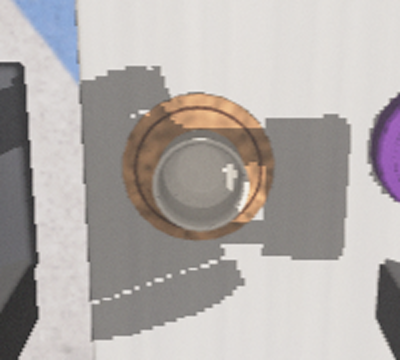

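Crucible upright, rim (200,184) in the crop, inside the cork ring (198,166). On to the block.

```bash
python3 - <<'E'
from h import *
s=load('w6.png'); print('rim',ray(s,320,242,.033),'cork',ray(s,319,233,.003))
E
```

```text
rim [0.45913482 0.23193363 0.033     ] cork [0.458191   0.23161225 0.003     ]
```

{"api": "apply_moves", "payload": {
  "moves": [
    [[-0.5,0,0,0,0],[-1.2,0.1,0,0,0],[-2,0.2,0,0,0],[-2.9,0.3,0,0,0],[-3.8,0.4,0,0,0],[-4.6,0.5,0,0,0],[-5.4,0.6,0,0,0],[-5.9,0.6,0,0,0],[-6.2,0.6,0,0,0],[-6.24,0.6,0,0,0]]
  ]
}}

```text
time: 19.32
tool_pos: [0.4874, -0.0806, 0.33]
ee_rot: [-3.139, -0.001, 1.571]
wrist_force: [-0.4, -0.2, 0.7]
width: 0.0943
finger_force: 0.0
```

{"api": "apply_moves", "payload": {
  "moves": [
    [[0,0,0.5,0,0],[0,0,1.1,0,0],[0,0,1.7,0,0],[0,0,2.1,0,0],[0,0,2.3,0,0],[0,0,2.38,0,0],[0,0,2.42,0,0],[0,0,2.42,0,0],[0,0,2.42,0,0]]
  ]
}}

```text
time: 20.45
tool_pos: [0.4879, -0.0803, 0.2108]
ee_rot: [3.14, 0.0, 1.572]
wrist_force: [0.1, -0.4, -0.1]
width: 0.0936
finger_force: 0.0
```

{"api": "apply_moves", "payload": {
  "moves": [
    [[0,0,0,0,0.2],[0,0,0,0,0.3],[0,0,0,0,0.36],[0,0,0,0,0.42],[0,0,0,0,0.6],[0,0,0,0,1],[0,0,0,0,1],[0,0,0,0,1]]
  ]
}}

```text
time: 21.45
tool_pos: [0.4876, -0.0802, 0.2102]
ee_rot: [-3.141, 0.0, 1.572]
wrist_force: [-1.7, 0.1, 1.7]
width: 0.0586
finger_force: 30.0
```

{"api": "apply_moves", "payload": {
  "moves": [
    [[0,0,-0.05,0,1],[0,0,-0.15,0,1],[0,0,-0.4,0,1],[0,0,-0.9,0,1],[0,0,-1.5,0,1],[0,0,-2,0,1],[0,0,-2.2,0,1],[0,0,-2.2,0,1]]
  ]
}}

```text
time: 22.45
tool_pos: [0.4878, -0.0802, 0.321]
ee_rot: [3.14, 0.001, 1.572]
wrist_force: [-0.8, -1.0, -2.0]
width: 0.0594
finger_force: 30.0
```

{"api": "apply_moves", "payload": {
  "moves": [
    [[0.4,0,0,0,1],[1,-0.12,0,0,1],[1.8,-0.12,0,0,1],[2.5,-0.12,0,0,1],[3,-0.12,0,0,1],[3.2,-0.12,0,0,1],[3.28,-0.12,0,0,1],[3.28,-0.12,0,0,1],[3.28,-0.12,0,0,1]]
  ]
}}

```text
time: 23.58
tool_pos: [0.4816, 0.0831, 0.3201]
ee_rot: [-3.141, 0.0, 1.571]
wrist_force: [0.6, 0.7, -1.1]
width: 0.0591
finger_force: 30.0
```

```bash
python3 - <<'E'
from h import *
s=snap('wrist','w7.png'); o=telemetry.get_obs(); print(o['tool_pos'],o['ee_rot'],o['time'],o['width'])
E
```

```text
[0.48157909 0.08312312 0.32013091] [-3.14158917e+00  3.08291700e-04  1.57058403e+00] 23.625 0.05898131605131652
```

View pics/w7.png

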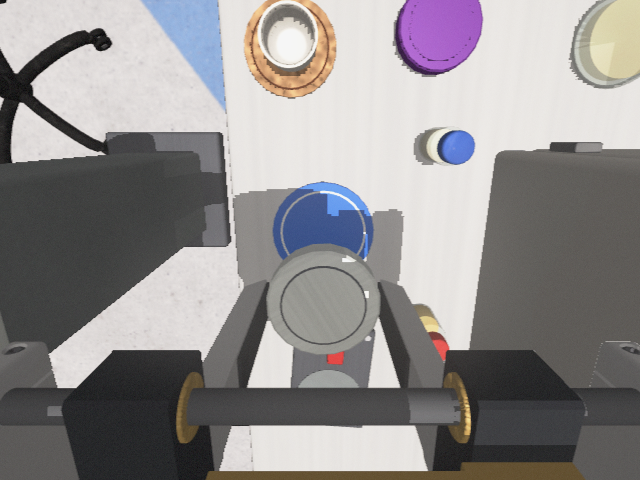

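Block held level, centre (323,300); blue pad edges x 273–373, top 182, centre (323,231).

```bash
python3 - <<'E'
from h import *
s=load('w7.png'); print('top',ray(s,323,182,.003),'L',ray(s,273,231,.003),'R',ray(s,373,231,.003),'blk',ray(s,323,300,.135),'?',ray(s,328,385,.008))
E
```

```text
top [0.48285271 0.12969824 0.003     ] L [0.4395226  0.08750062 0.003     ] R [0.52618933 0.08753038 0.003     ] blk [0.48294661 0.08616252 0.135     ] ? [ 0.48778359 -0.06708076  0.008     ]
```

{"api": "apply_moves", "payload": {
  "moves": [
    [[0.02,0.01,0.5,0,1],[0.02,0.01,1.1,0,1],[0.02,0.01,1.7,0,1],[0.02,0.01,2.05,0,1],[0.02,0.01,2.2,0,1],[0.02,0.01,2.25,0,1],[0.02,0.01,2.28,0,1],[0.02,0.01,2.29,0,1],[0.02,0.01,2.29,0,1]]
  ]
}}

```text
time: 24.75
tool_pos: [0.4822, 0.0848, 0.2062]
ee_rot: [3.141, 0.0, 1.572]
wrist_force: [0.9, -1.0, -1.6]
width: 0.059
finger_force: 30.0
```

{"api": "apply_moves", "payload": {
  "moves": [
    [[0,0,0.01,0,1],[0,0,0.02,0,1],[0,0,0.02,0,1]]
  ]
}}

```text
time: 25.12
tool_pos: [0.4821, 0.0848, 0.2051]
ee_rot: [3.141, 0.0, 1.572]
wrist_force: [-1.7, 0.3, 2.4]
width: 0.059
finger_force: 30.0
```

{"api": "apply_moves", "payload": {
  "moves": [
    [[0,0,0,0,0.3],[0,0,0,0,0.2],[0,0,0,0,0.1],[0,0,0,0,0],[0,0,0,0,0],[0,0,-0.3,0,0],[0,0,-1,0,0],[0,0,-1.8,0,0],[0,0,-2.4,0,0],[0,0,-2.4,0,0]]
  ]
}}

```text
time: 26.38
tool_pos: [0.4827, 0.0849, 0.3286]
ee_rot: [3.134, -0.0, 1.572]
wrist_force: [-0.8, -0.1, 0.4]
width: 0.094
finger_force: 0.0
```

{"api": "apply_moves", "payload": {
  "moves": [
    [[-0.4,0,0,0,0],[-1,0,0,0,0],[-1.6,0.1,0,0,0],[-2.2,0.2,0,0,0],[-2.6,0.2,0,0,0],[-2.7,0.2,0,0,0],[-2.7,0.2,0,0,0]]
  ]
}}

```text
time: 27.25
tool_pos: [0.4919, -0.05, 0.3238]
ee_rot: [-3.14, -0.001, 1.571]
wrist_force: [-0.1, 0.6, -0.3]
width: 0.094
finger_force: 0.0
```

```bash
python3 - <<'E'
from h import *
s=snap('wrist','w8.png'); o=telemetry.get_obs(); print(o['tool_pos'],o['ee_rot'],o['time'],o['width'])
E
```

```text
[ 0.49194531 -0.04970435  0.32402869] [-3.14053596e+00 -6.17532988e-04  1.57206173e+00] 27.3 0.0942350799674866
```

View pics/w8.png

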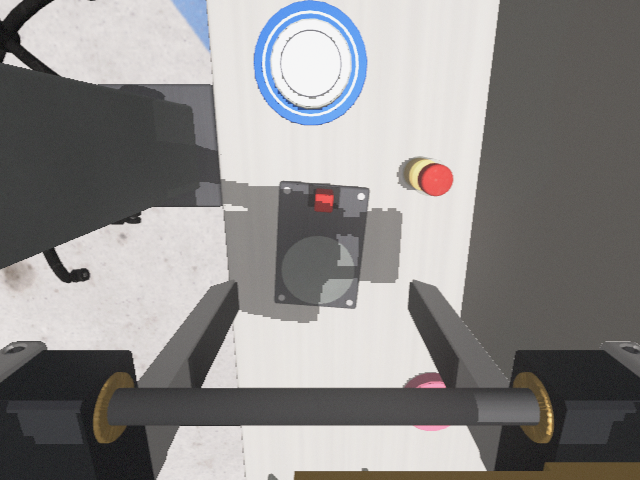

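Grey disc on the plate is only a printed mark (318,268); block sits central in the blue pad (311,62). Plate corners (280,181),(369,188),(356,308),(275,302), red knob (324,198). Now a look at the dock.

{"api": "apply_moves", "payload": {
  "moves": [
    [[-0.4,0,0,0,0],[-1.1,0,0,0,0],[-1.9,0,0,0,0],[-2.8,0,0,0,0],[-3.7,0,0,0,0],[-4.5,0,0,0,0],[-5.2,0,0,0,0],[-5.6,0,0,0,0],[-5.6,0,0,0,0],[-5.6,0,0,0,0]]
  ]
}}

```text
time: 28.55
tool_pos: [0.4927, -0.329, 0.3246]
ee_rot: [-3.142, -0.001, 1.573]
wrist_force: [0.1, 0.6, -0.1]
width: 0.0941
finger_force: 0.0
```

```bash
python3 - <<'E'
from h import *
s=snap('wrist','w9.png'); o=telemetry.get_obs(); print(o['tool_pos'],o['ee_rot'],o['time'],o['width'])
t=load('w8.png'); p=[ray(t,u,v,.008)[:2] for u,v in((280,181),(369,188),(356,308),(275,302))]
d=(p[0]+p[1]-p[2]-p[3])/2; e=(p[1]+p[2]-p[0]-p[3])/2
print('plate',np.mean(p,0),np.degrees([np.arctan2(-d[0],d[1]),np.arctan2(e[1],e[0])]),'blk',ray(t,311,68,.019),'pad',ray(t,311,63,.003),'red',ray(t,324,196,.038),'pink',ray(t,432,402,.016))
E
```

```text
[ 0.49269171 -0.32885437  0.32475564] [ 3.14152062e+00 -5.87245587e-04  1.57330490e+00] 28.6 0.09367600619464268
plate [ 0.49000014 -0.06014798] [-4.17223693 -4.48278914] blk [0.48385538 0.08119444 0.019     ] pad [0.48335787 0.08737012 0.003     ] red [ 0.49350376 -0.00969245  0.038     ] pink [ 0.59964026 -0.21577979  0.016     ]
```

View pics/w9.png

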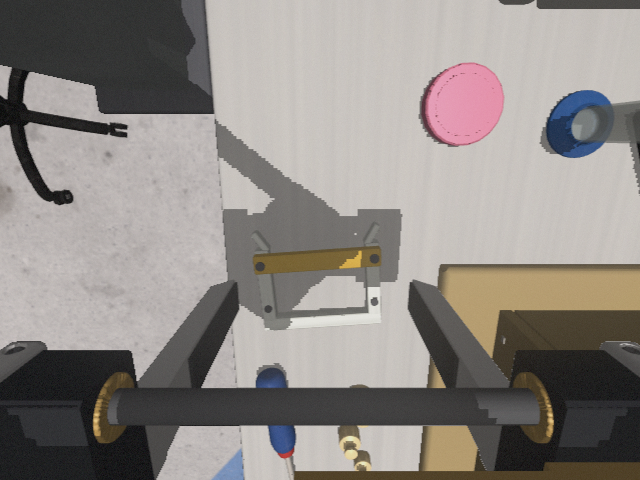

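Dock: bar corners (254,255),(380,247),(381,265),(254,274), screws (260,266),(374,258), rear stop's outer edge (268,330)–(381,322).

```bash
python3 - <<'E'
from h import *
s=load('w9.png'); R=lambda u,v,z:ray(s,u,v,z)[:2]
b=[R(u,v,.024) for u,v in((254,255),(380,247),(381,265),(254,274))]
sc=[R(260,266,.027),R(374,258,.027)]; st=[R(268,330,0.014),R(381,322,.014)]
a=lambda p,q:np.degrees(np.arctan2(*(q-p)[::-1]))
c=np.mean(b,0); print('bar',c,a(b[0],b[1]),a(b[3],b[2]),'screws',np.mean(sc,0),a(*sc),np.linalg.norm(sc[1]-sc[0]),'stop',np.mean(st,0),a(*st))
print([x.round(4) for x in b])
y=np.radians(4); print('knob home',c+46e-3*np.array([-np.sin(y),np.cos(y)]))
im=cv2.cvtColor(s['image'],cv2.COLOR_RGB2BGR)[200:350,220:420]
cv2.imwrite('pics/w9c.png',cv2.resize(im,None,fx=4,fy=4,interpolation=cv2.INTER_CUBIC))
E
```

```text
bar [ 0.48899308 -0.34524267] 3.976214865727485 4.487950965591989 screws [ 0.48886323 -0.34565272] 4.417489505048736 0.09510100064262812 stop [ 0.4953708  -0.41290831] 4.713404869674874
[array([ 0.4363, -0.3407]), array([ 0.5413, -0.3334]), array([ 0.5429, -0.3493]), array([ 0.4354, -0.3577])]
knob home [ 0.48578428 -0.29935472]
```

View pics/w9c.png

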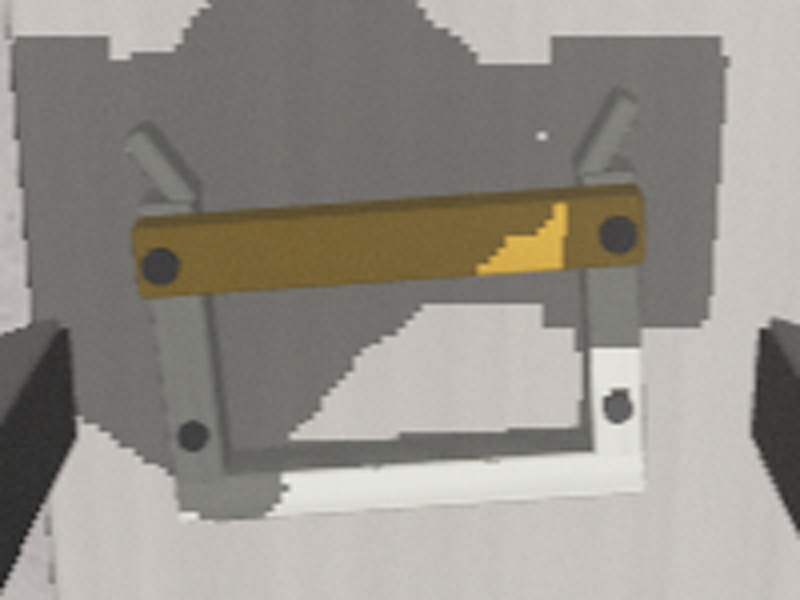

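Crop confirms the dock: yaw about +4.3°, bar centre (0.489,−0.346), and the rear stop's position agrees. The knob at home would be near (0.4845,−0.302) in tool coordinates. Fetch the carrier.

{"api": "apply_moves", "payload": {
  "moves": [
    [[0.5,0,0,0.1,0],[1.3,0,0,0.2,0],[2.2,0,0,0.3,0],[3.2,0,0,0.45,0],[4.2,0,0,0.45,0.2],[5.1,0.02,0,0.45,0.4],[5.8,0.02,0,0.45,0.4],[6.2,0.02,0,0.45,0.4],[6.26,0.02,0,0.45,0.4],[6.26,0.02,0,0.45,0.4]]
  ]
}}

```text
time: 29.85
tool_pos: [0.4929, -0.0169, 0.3248]
ee_rot: [3.141, 0.0, 1.494]
wrist_force: [0.4, 0.3, -0.5]
width: 0.0562
finger_force: 0.0
```

{"api": "apply_moves", "payload": {
  "moves": [
    [[0,0,0.5,0,0.4],[0,0,1.1,0,0.4],[0,0,1.7,0,0.4],[0,0,2.0,0,0.4],[0,0,2.15,0,0.4],[0,0,2.15,0,0.4],[0,0,2.15,0,0.4]]
  ]
}}

```text
time: 30.72
tool_pos: [0.4936, -0.0173, 0.2184]
ee_rot: [3.139, 0.0, 1.493]
wrist_force: [0.2, 0.1, 0.2]
width: 0.0563
finger_force: 0.0
```

{"api": "apply_moves", "payload": {
  "moves": [
    [[0,0,0,0,0.6],[0,0,0,0,0.75],[0,0,0,0,0.85],[0,0,0,0,1],[0,0,0,0,1],[0,0,0,0,1],[0,0,0,0,1]]
  ]
}}

```text
time: 31.6
tool_pos: [0.493, -0.0172, 0.2172]
ee_rot: [-3.141, 0.0, 1.493]
wrist_force: [-0.3, -0.1, 1.2]
width: 0.0141
finger_force: 30.0
```

{"api": "apply_moves", "payload": {
  "moves": [
    [[-0.2,0,-0.01,0,1],[-0.5,0,-0.01,-0.1,1],[-0.9,0,-0.01,-0.2,1],[-1.4,0,-0.01,-0.35,1],[-1.9,0,-0.01,-0.5,1],[-2.4,-0.03,-0.01,-0.65,1],[-2.9,-0.06,-0.01,-0.8,1],[-3.3,-0.06,-0.01,-0.88,1],[-3.51,-0.06,-0.01,-0.88,1],[-3.51,-0.06,-0.01,-0.88,1]]
  ]
}}

```text
time: 32.85
tool_pos: [0.4763, -0.1926, 0.2174]
ee_rot: [-3.141, -0.0, 1.645]
wrist_force: [-0.4, 0.6, -1.6]
width: 0.0138
finger_force: 30.0
```

```bash
python3 - <<'E'
from h import *
s=snap('wrist','w10.png'); t=snap('side','s10.png'); o=telemetry.get_obs(); print(o['tool_pos'],o['ee_rot'],o['time'],o['width'],o['wrist_force'])
a=cv2.resize(t['image'][220:420,260:440],None,fx=2,fy=2,interpolation=cv2.INTER_CUBIC)
b=s['image'][60:460,150:500]
cv2.imwrite('pics/m10.png',cv2.cvtColor(np.hstack([b,a]),cv2.COLOR_RGB2BGR))
E
```

```text
[ 0.47641942 -0.19162945  0.217463  ] [-3.14130029e+00 -5.41117513e-04  1.64675811e+00] 32.95 0.013622992057297747 [-0.27031997 -0.36544367 -1.07875156]
```

View pics/m10.png

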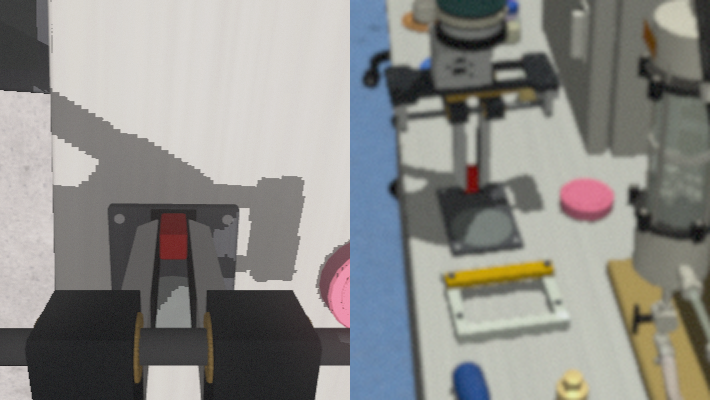

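The plate is square in the grip (its rear edge level at crop row 205) and lined up ahead of the dock. Slide in.

{"api": "apply_moves", "payload": {
  "moves": [
    [[-0.15,0,0,0,1],[-0.35,0,0,0,1],[-0.55,0,0,0,1],[-0.75,0,0,0,1],[-0.95,0,0,0,1],[-1.1,0,0,0,1],[-1.1,0,0,0,1]]
  ]
}}

```text
time: 33.83
tool_pos: [0.4807, -0.2474, 0.2177]
ee_rot: [3.142, 0.0, 1.646]
wrist_force: [0.0, -0.2, -1.5]
width: 0.0136
finger_force: 30.0
```

{"api": "apply_moves", "payload": {
  "moves": [
    [[-0.15,0,0,0,1],[-0.35,0,0,0,1],[-0.55,0,0,0,1],[-0.7,0,0,0,1],[-0.8,0,0,0,1],[-0.9,0,0,0,1],[-0.9,0,0,0,1]]
  ]
}}

```text
time: 34.7
tool_pos: [0.4841, -0.2919, 0.2177]
ee_rot: [3.142, 0.0, 1.646]
wrist_force: [-0.5, 0.8, -0.9]
width: 0.0139
finger_force: 30.0
```

{"api": "apply_moves", "payload": {
  "moves": [
    [[-0.04,0,0,0,1],[-0.08,0,0,0,1],[-0.12,0,0,0,1],[-0.16,0,0,0,1],[-0.2,0,0,0,1],[-0.2,0,0,0,1]]
  ]
}}

```text
time: 35.45
tool_pos: [0.4849, -0.3018, 0.2177]
ee_rot: [3.142, 0.0, 1.647]
wrist_force: [0.6, 0.5, -1.8]
width: 0.0139
finger_force: 30.0
```

{"api": "apply_moves", "payload": {
  "moves": [
    [[-0.03,0,0,0,1],[-0.06,0,0,0,1],[-0.06,0,0,0,1]]
  ]
}}

```text
time: 35.83
tool_pos: [0.4849, -0.3034, 0.2174]
ee_rot: [-3.14, -0.004, 1.647]
wrist_force: [-0.5, 6.0, 2.3]
width: 0.0138
finger_force: 30.0
```

{"api": "apply_moves", "payload": {
  "moves": [
    [[-0.03,0,0,0,1],[-0.06,0,0,0,1],[-0.06,0,0,0,1]]
  ]
}}

```text
time: 36.2
tool_pos: [0.485, -0.3046, 0.2173]
ee_rot: [-3.139, -0.01, 1.648]
wrist_force: [-3.2, 12.4, 5.5]
width: 0.0139
finger_force: 30.0
```

Stop contact at the predicted place. Relieve the push, let the plate down and release.

{"api": "apply_moves", "payload": {
  "moves": [
    [[0.06,0,0,0,1],[0.08,0,0.02,0,1],[0.08,0,0.03,0,1],[0.08,0,0.03,0,1]]
  ]
}}

```text
time: 36.7
tool_pos: [0.4848, -0.303, 0.2172]
ee_rot: [-3.141, -0.002, 1.647]
wrist_force: [-3.5, 5.5, 5.7]
width: 0.0135
finger_force: 30.0
```

{"api": "apply_moves", "payload": {
  "moves": [
    [[0,0,0,0,0.8],[0,0,0,0,0.65],[0,0,0,0,0.5],[0,0,0,0,0.45],[0,0,-0.3,0,0.45],[0,0,-0.9,0,0.45],[0,0,-1.7,0,0.45],[0,0,-2.3,0,0.45],[0,0,-2.3,0,0.45],[0,0,-2.3,0,0.45]]
  ]
}}

```text
time: 37.95
tool_pos: [0.4848, -0.3034, 0.3303]
ee_rot: [-3.141, -0.001, 1.647]
wrist_force: [-0.5, -0.3, -1.1]
width: 0.0517
finger_force: 0.0
```

```bash
python3 - <<'E'
from h import *
s=snap('wrist','w11.png'); o=telemetry.get_obs(); print(o['tool_pos'],o['time'],o['width'])
h=cv2.cvtColor(s['image'],cv2.COLOR_RGB2HSV)
def blobs(m,n):
    k,l,st,c=cv2.connectedComponentsWithStats(m.astype(np.uint8))
    for i in range(1,k):
        if st[i,4]>80: print(n,st[i],c[i].round(1))
red=((h[...,0]<6)|(h[...,0]>174))&(h[...,1]>170)&(h[...,2]>60)
yel=(h[...,0]>17)&(h[...,0]<30)&(h[...,1]>180)&(h[...,2]>60)
blobs(red,'red');blobs(yel,'yel')
# expected pixels for home carrier (camera bias +1,+2 mm)
D=np.array([.489,-.346]);y=np.radians(4.3);ux=np.array([np.cos(y),np.sin(y)]);uy=np.array([-np.sin(y),np.cos(y)])
P=lambda a,b,z:proj(s,[*(D+a*ux+b*uy),z]).round(1)
print('knob top',P(0,.046,.038),'bar',P(0,0,.024),'rear corners',P(-.038,.056,.008),P(.038,.056,.008))
g=cv2.cvtColor(s['image'],cv2.COLOR_RGB2GRAY)
for a in(-.03,.03):  # rear edge of plate along dock y
    print([int(g[int(v+.5),int(u+.5)]) for b in np.arange(.040,.074,.002) for u,v in[P(a,b,.008)]])
E
```

```text
[ 0.48464619 -0.30336111  0.32945978] 38.0 0.051360917593810076
knob top [323.1 240.7] bar [323.  286.5] rear corners [279.7 219.9] [366.6 220.1]
[64, 65, 68, 96, 111, 111, 70, 70, 65, 119, 121, 120, 119, 119, 122, 120, 122]
[70, 72, 70, 105, 115, 113, 78, 69, 66, 120, 120, 124, 120, 204, 205, 208, 205]
```

Both sides put the plate's rear edge at dock y ≈ 57 mm (home is 56), so it is home and square. Handing in.

```bash
python3 -c "
from bench import ticket; print(ticket.close_job())"
```

```text
the job is handed in; nothing more can be done
None
```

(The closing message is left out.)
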